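# Take the combination shackle off the tool chest

### The arm

A 6-joint arm with a two-finger parallel gripper is mounted at the origin on a cart in front of the work surface, level with it; the furniture and walls round the work are solid. World frame = base frame: x ahead of the robot, y to its left, z up, the work surface at z = 0. Lengths are in mm, angles in rad, forces in N, time in s.
With the tool pointing down it reaches from about 325 to 775 mm from the base axis. Payload 5.5 kg.
Tool frame: the origin (TCP) lies between the finger pads; the fingertips stand manip.tips_ahead ahead of it and the grasp point (between the pads) lies 8 mm behind it (manip.tips_ahead is the distance from the TCP to the fingertips, in mm); z points along the fingers, y is the line along which they close (so a half turn about z gives the same grasp; the last joint's range is limited). The gripper opens to 88 mm and grips with 3 to 60 N. Pads are 20 mm wide; open, the fingers measure 115 mm over their backs; the gripper's body (75 mm by 178 mm) begins 61 mm behind the grasp point.
Start: joints at [1.259, 0.091, 1.231, -0, 1.82, -0.057], TCP at [151.235, 580.641, 233.631] pointing down, gripper open.
Joint ranges: [-2.87, 2.87], [-0.86, 2.18], [0.17, 2.46], [-1.51, 4.65], [0.06, 2.69], [-2.65, 2.65]. Speed limits (rad/s): [2.57, 2.57, 3.01, 3.14, 3.14, 3.14].

### API

Orientations are given as [roll, pitch, yaw] about the fixed x, y, z axes, in that order (R = Rz(yaw) Ry(pitch) Rx(roll)).
In Python, from workcell import manip gives the robot as it stands. The module is installed in compiled form; this text tells all that it offers.
- The arm moves only by the tool drive_tool, never from a script. Its argument "rows" is a list of rows, each an object of numbers: "gripper": the finger opening in mm, from 0 to 87.8; "dx", "dy", "dz": the shift along the tool's x, y, z in mm; "wx", "wy", "wz": the turn, a rotation vector about the tool's x, y, z in degrees. In form: [{"gripper": .., "dx": .., "dy": .., "dz": .., "wx": .., "wy": .., "wz": ..}, ...]. A call has exactly 8 rows; each row shifts and turns the commanded pose from where the row before left it, along the tool's axes as they then stand; what a row does not reach is not made up. A row lasts 1/10 s, in which the tool goes at most 50 mm and 8.59 degrees, less where a joint would pass 70% of its speed; a pose out of reach is approached as far as the arm can. A call is refused whole if a number of a shift passes 50 or a number of a turn 8.59, either way. A call with a gripper value outside its range is refused whole. The fingers move at their own pace and stop on an object; the grip force is fixed at half the most. Time passes only in rows, so rows that do not move let the fingers close, or fill a call up. It gives the time, the measured TCP pose, the force, the opening and the grip force at its end, in the units of the state.
- manip.get_obs(): the state, without advancing time (a new reading comes with each control period).
- manip.camera(name): name is "scene" or "top" or "wrist"; returns a dict with "pixels" (480x640x3 uint8, red, green, blue), "fx", "fy", "cx", "cy" (pixels), "k1" (the pictures are not rectified: a ray, as slopes to the right and down, at radius r is drawn at 1 + k1 r^2 times it, then the intrinsics apply), "position" and "orientation" of the camera in the world; the wrist camera has in their place "tool_from_camera" (4x4, takes a point from camera to tool coordinates, whose origin is the TCP and whose axes are the flange's). Camera axes: x right, y down, z forward; pixel columns grow to the right and rows downward; lengths in mm; the calibration is good to about 2 mm. A picture is of the moment at which its call begins: read the wrist's pose just before it. There is no depth.
- manip.job_done(): hands the job in; it is judged then, once.
The state is a dict: "t": time; "qpos": joint angles; "dq": joint speeds; "tau": joint torques, N m; "tcp_pos": TCP position; "ee_rot": TCP orientation; "contact_force": force on the tool from outside, world axes, zero at the start; "moment": the same for the moment, N m; "opening": finger opening in mm; "grip_force": force on a finger pad.
Only numpy, scipy, OpenCV 4.12 (cv2) and the standard library are available. Lean on these libraries where they do the work, as an engineer would, in place of code of your own. Each camera call takes 0.05 s, during which the arm holds its last target. There are 200 camera calls.

### The job

The oil bottle on the lid is in the way: stand it upright in its steel drip dish on the bench without tipping it over. Then dial the chest's lock open: turn the dial clockwise until its pointer clicks in at the double mark, then back anticlockwise until it clicks in at the single mark, and draw the U-shackle straight out of the lock. Lift the shackle at least 5 cm above the lid and finish while holding it up in the gripper; leave the V-block, the bolt and the filed plate where they lie.

Things in the scene. Friction and masses are not known exactly. Their poses are not given: they have to be found in the camera images.
- chest: Low grey steel tool chest, fixed, 230 (x) x 320 (y) x 80 mm. Origin: centre of its underside. Its x points to the back (hinges), y to the left along its front. Front part: a level deck 70 mm high, 95 mm deep, with the lock. Behind it (chest x -0.021 to 0.115) the lid, top 80 mm high; it stays shut.
- dial (a joint): Angle of the lock's dial: 0 = pointer at second_mark, +1.047 = at first_mark; grows CLOCKWISE from above, range -2.3 to 1.75, starts at -0.9 to -0.2. Notch every 0.524; stays where left; turns with about 0.1 N m. Code: clockwise to the first mark, then anticlockwise to the second (each within 0.1): a latch then drops in and frees the shackle. First mark overrun: turn to -2.3, begin again.
- dial_grip (a point): Middle of the dial's grip bar, on the dial's upright axis, 119 mm above the bench. Black bar, 40 mm long, 12 mm wide, from 10 mm below to 9 mm above this point; the point's x points along the bar to its pointed end with the white line (the pointer). Dial 45 mm across, in a dark lock housing 76 x 82 mm, its top 100 mm above the bench.
- first_mark (a point): Double white mark on the lock housing, 33 mm from the dial axis, 101 mm above the bench: first number.
- second_mark (a point): Single long white mark on the housing, 33 mm from the dial axis, straight in front of it (chest -x): second number, the lock opens here.
- shackle: Loose steel U-shackle, 11 mm bar, legs 44 mm apart, 0.15 kg. Origin: middle of its bow, centre of a black rubber sleeve 26 (x) x 14 (y) x 15 mm, 15.5 mm above the deck. Legs run along its -y for 148 mm into the lock housing; 43 mm are free inside the bow for a finger. Locked it has 1 mm play; unlocked it slides along its +y with about 5 N and is out of housing and staple after 85 mm.
- leg_ends (a point): Midway between the shackle's two leg ends.
- staple_top (a point): Top of the steel staple that stands on the deck and arches over the shackle's rear leg, 102 mm above the bench.
- oil_bottle: White plastic oil bottle with a grey nozzle, standing on the lid (80 mm high): 47 mm diameter up to 70 mm height, then narrowing, 114 mm tall in all, 0.18 kg. Origin: centre of its underside; z is its axis.
- drip_dish: Round shallow steel dish, fixed on the bench, 116 mm across the rim, rim 14 mm high, flat floor about 70 mm across and 3 mm above the bench. Origin: centre of its underside.
- v_block: Loose steel V-block, 44 x 48 x 34 mm; bystander.
- hex_bolt: Loose M12 hex bolt lying down, 20 x 50 x 18 mm; bystander.
- filed_plate: Loose drilled steel plate lying flat, 30 x 78 x 10 mm; bystander.
Not all that is in view belongs to the job. Of the things that look like the oil_bottle, the smaller one is meant.

How it is judged (in metres and radians):
On the way, in this order (a step that is already met when the one before it is completed fails the run):
1. the oil bottle stands upright and released in the drip dish (angle between oil_bottle's own z axis and vertical below 0.12 rad and horizontal distance between oil_bottle and drip_dish below 0.03 m and height (world z) of oil_bottle below 0.012 m and contact force between the fingers and oil_bottle below 0.1 N), for 0.2 s.
2. the dial has been turned clockwise to the double mark (within 0.17 rad) (value of joint dial between 0.877 and 1.217 rad), for 0.1 s.
3. the dial is back at the single mark (within 0.17 rad), shackle still in (value of joint dial between -0.17 and 0.17 rad and y of shackle in the frame of chest below 0.056 m), for 0.1 s.
4. the shackle is drawn out of the lock to the left (y of leg_ends in the frame of chest above -0.04 m).
At the end, for the whole second after the job is handed in: Shackle held still in the gripper, clear of the chest, its bow and leg ends at least 4.5 cm above the lid (z over 0.13 and 0.125 m); oil bottle released and at rest on the dish floor, within 30 mm of its centre, upright within 0.12 rad (all of step 1 and contact force between the fingers and shackle above 1 N and contact force between shackle and chest below 0.2 N and height (world z) of shackle above 0.13 m and height (world z) of leg_ends above 0.125 m and linear speed of shackle below 0.05 m/s and linear speed of oil_bottle below 0.02 m/s and contact force between the arm and oil_bottle below 0.1 N); the arm keeps its last pose, push and grip.
It fails at once if the oil bottle tipped over (more than 0.6 rad) (angle between oil_bottle's own z axis and vertical above 0.6 rad).
It fails at once if a bystander was pushed more than 3 cm (distance of any of v_block, hex_bolt, filed_plate from where it was at the start of the episode above 0.03 m).
It also fails if it takes over 70 s, if anything falls off the work surface, if the arm or the gripper's body presses on something with over 40 N, if the wrist force passes 120 N, or if a joint passes its speed limit or range.

## Working session

There is one attempt and no reset: what is moved stays moved. The work goes in short steps, Python scripts to look and compute and a tool call to move; the robot and the scene stay as the last step left them, time stands still between calls to the robot, and variables do not carry over. Pictures are saved under pics/ and viewed, at most 12 in all, crops included, and the job is handed in when it is done.

Besides the shell and the picture viewer there is one more tool, called after "Emit:" as name(argument=value, ...), one argument or row to a line, values as JSON. drive_tool: Moves the arm, as the interface text tells. Its arguments: {"type":"object","properties":{"rows":{"type":"array"}},"required":["rows"]}

```bash
mkdir -p pics; python3 - <<'E'
from workcell import manip
import cv2,numpy as np
print(manip.tips_ahead, manip.get_obs())
for n in("scene","top"):
    c=manip.camera(n); np.savez(f"pics/{n}0.npz",**c); cv2.imwrite(f"pics/{n}0.png",c["pixels"][:,:,::-1])
    print({k:v for k,v in c.items() if k!="pixels"})
E
```

```text
11.0 {'t': 0.0, 'qpos': array([ 1.25929884e+00,  9.18510590e-02,  1.23185767e+00, -2.01326430e-05,
        1.81981452e+00, -5.66987956e-02]), 'dq': array([-8.21159822e-04,  1.89624300e-04, -1.39264454e-03,  4.71343085e-04,
        7.33630349e-05, -3.45444927e-04]), 'tau': array([-9.27548390e-04, -4.46467924e+01, -4.06437457e+01,  6.97579421e-02,
        2.93161743e-02, -1.61573830e-04]), 'tcp_pos': array([151.15311799, 580.36354304, 232.5274731 ]), 'ee_rot': array([-3.13966405e+00, -8.99138916e-05,  2.88678893e+00]), 'contact_force': array([-0.54814068, -0.58695466, -0.13401767]), 'moment': array([-0.01593332, -0.01859923, -0.03375151]), 'grip_force': 0.0, 'opening': 87.95270706779093}
{'fx': 539.5770740574717, 'fy': 539.5770740574717, 'cx': 317.3541481412398, 'cy': 232.37701918573643, 'k1': -0.055378695460511905, 'position': array([135.45408411, 542.15952762, 728.20611153]), 'orientation': array([-2.31696127,  0.01038037, -2.34533216])}
{'fx': 582.8325360983029, 'fy': 582.8325360983029, 'cx': 321.0001670661886, 'cy': 248.6324442106299, 'k1': -0.19635721210357415, 'position': array([ 526.43651993,   90.82383765, 1165.87462713]), 'orientation': array([-3.04995350e+00,  2.41631501e-03, -1.58043585e+00])}
```

View pics/scene0.png

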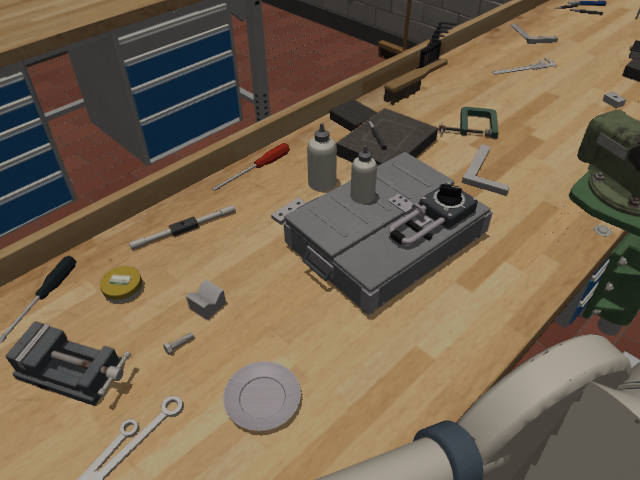

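View pics/top0.png

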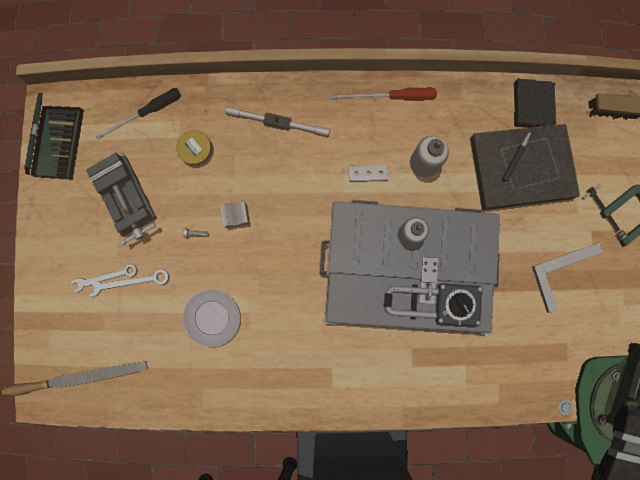

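The top view shows the dish at (212,319), the oil bottle at (413,233) and the dial at (461,305); the shackle bow is near (388,302). In the scene view the dish is at (263,396), the small bottle at (363,178) and the dial at (449,197). Next I'll zoom in on the lock and bottle.

```bash
cat > h.py <<'E'
import numpy as np,cv2
from scipy.spatial.transform import Rotation as R
def ray(c,u,v):
    d=np.array([(u-c["cx"])/c["fx"],(v-c["cy"])/c["fy"]]);s=d.copy()
    for _ in range(30): s=d/(1+c["k1"]*(s@s))
    if "T" in c: M=c["T"];Rm=M[:3,:3];p=M[:3,3]
    else: Rm=R.from_euler("xyz",c["orientation"]).as_matrix();p=np.array(c["position"])
    return p,Rm@np.r_[s,1]
def onz(c,u,v,z):
    p,d=ray(c,u,v); return p+d*(z-p[2])/d[2]
def tri(c1,a,c2,b):
    p,d=ray(c1,*a);q,e=ray(c2,*b)
    s,t=np.linalg.lstsq(np.c_[d,-e],q-p,rcond=None)[0]
    x,y=p+s*d,q+t*e
    return (x+y)/2,np.linalg.norm(x-y)
def load(n): return dict(np.load(f"pics/{n}.npz"))
def wrist(manip,name):
    o=manip.get_obs();c=dict(manip.camera("wrist"))
    W=np.eye(4);W[:3,:3]=R.from_euler("xyz",o["ee_rot"]).as_matrix();W[:3,3]=o["tcp_pos"]
    c["T"]=W@np.array(c["tool_from_camera"]);np.savez(f"pics/{name}.npz",**c)
    cv2.imwrite(f"pics/{name}.png",c["pixels"][:,:,::-1]);return c,o
E
python3 - <<'E'
from h import *
t=load("top0");s=load("scene0")
a=cv2.resize(t["pixels"][200:340,320:520],None,fx=4,fy=4,interpolation=2)[:, :800]
cv2.imwrite("pics/c1.png",a[:,:,::-1])
b=cv2.resize(s["pixels"][110:260,310:510],None,fx=4,fy=4,interpolation=2)
cv2.imwrite("pics/c2.png",b[:,:,::-1])
print(onz(t,212,319,14),onz(s,263,392,14),onz(t,413,233,194))
E
```

```text
[494.3055718  310.10267837  14.        ] [500.35823007 308.41801345  14.        ] [640.71287723 -63.10587671 194.        ]
```

View pics/c1.png

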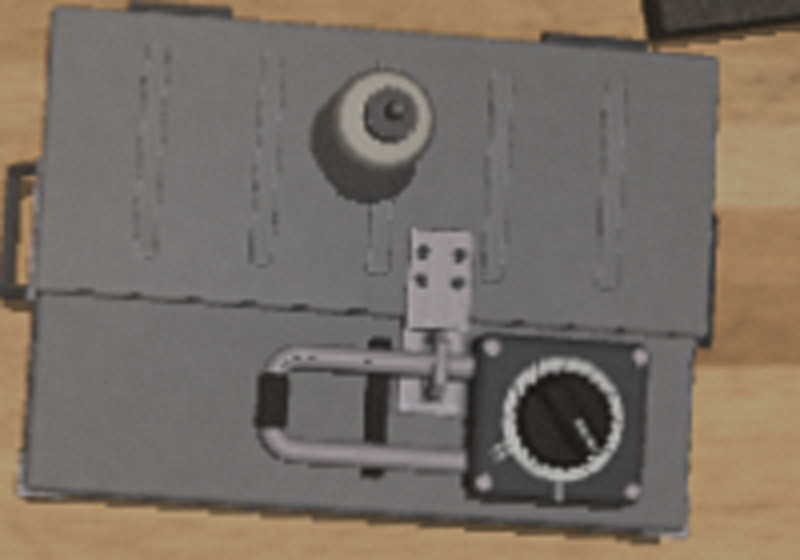

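View pics/c2.png

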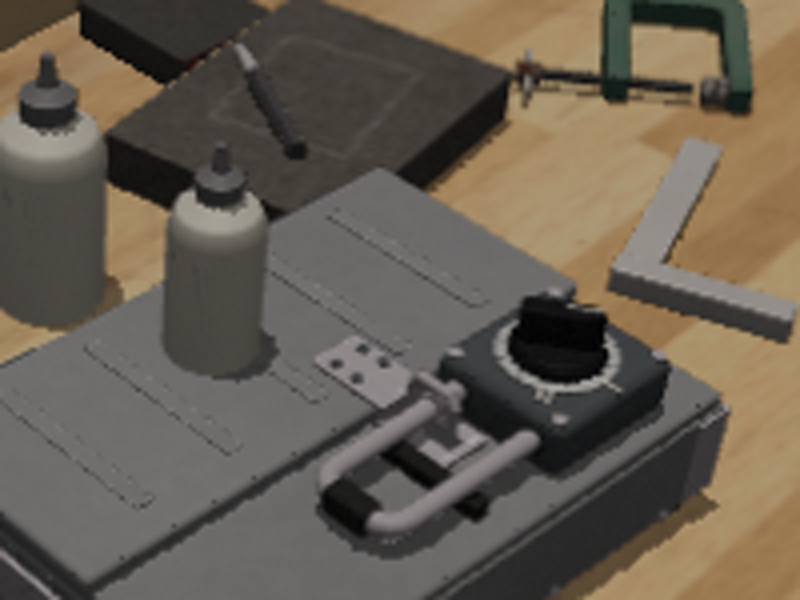

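The crops show these points, in full-image pixels:
- **Top view:** bottle tip (419,227), dial centre (460.8,304.5), single mark (459.8,322.5), double mark (445.5,312) and sleeve (388,300).
- **Scene view:** bottle tip (365.3,147.5) and sleeve (397,236).
- **Dial:** the pointer is anticlockwise of the single mark.

```bash
python3 - <<'E'
from h import *
np.set_printoptions(precision=1,suppress=True)
t=load("top0");s=load("scene0")
T=lambda x,y:(320+x/4,200+y/4);S=lambda x,y:(310+x/4,110+y/4)
print("tip",tri(t,T(396,106),s,S(221,148)),onz(t,*T(396,106),194),onz(s,*S(221,148),194))
print("capbase",tri(t,T(390,118),s,S(220,180)))
print("sleeve",tri(t,T(272,400),s,S(349,503)),onz(t,*T(272,400),92),onz(s,*S(349,503),92))
print("dial",onz(t,*T(565,418),128),onz(s,*S(562,320),124))
print("2nd",tri(t,T(559,490),s,S(613,386)), "1st",tri(t,T(500,450),s,S(544,395)))
A,B=onz(t,*T(53,5),80),onz(t,*T(718,57),80)
d=A-B;print("chest yaw",np.degrees(np.arctan2(-d[0],d[1])),np.linalg.norm(d))
p=onz(t,*T(592,447),128)-onz(t,*T(577,421),128);print("ptr",np.degrees(np.arctan2(p[1],p[0])))
# dish: rim mask in both
for n,c,(u,v),z in(("top",t,(212,319),14),("scene",s,(263,395),14)):
    hsv=cv2.cvtColor(c["pixels"],cv2.COLOR_RGB2HSV);m=((hsv[:,:,1]<60)&(hsv[:,:,2]>90)).astype(np.uint8)
    m=cv2.morphologyEx(m,2,np.ones((3,3)));_,l,st,ce=cv2.connectedComponentsWithStats(m);i=l[v,u];print(n,st[i],ce[i],onz(c,*ce[i],10))
E
```

```text
tip (array([651.9, -73.7, 193. ]), np.float64(0.184499525769174)) [651.7 -73.6 194. ] [651.  -72.5 194. ]
capbase (array([649.5, -73. , 177.5]), np.float64(2.159249506924506))
sleeve (array([529.8, -29.7,  88.5]), np.float64(2.27171815125623)) [528.9 -30.1  92. ] [528.4 -25.8  92. ]
dial [ 518.6 -158.5  128. ] [ 517.6 -158.9  124. ]
2nd (array([ 486.1, -160.5,  103. ]), np.float64(1.5280469661405012)) 1st (array([ 504.8, -133.5,  102.7]), np.float64(1.055515053262897))
chest yaw -4.790824742502706 320.1283936818105
ptr -150.60100952933678
top [ 183  289   57   58 2622] [210.8 317.8] [496.5 313.2  10. ]
scene [ 223  361   78   70 4248] [261.5 395.7] [499.3 312.7  10. ]
```

Emit:
drive_tool(
  rows=[
    {"gripper":80,"dz":-35,"wz":-5},
    {"gripper":80,"dz":-25,"wz":-4.8},
    {"gripper":80,"dx":-32,"dy":-35},
    {"gripper":80,"dx":-32,"dy":-35},
    {"gripper":80,"dx":-32,"dy":-35},
    {"gripper":80,"dx":-32,"dy":-35},
    {"gripper":80,"dx":-32,"dy":-35},
    {"gripper":80,"dx":-32,"dy":-35},
  ],
)

```text
validation failed for argument at $.ro...
```

Emit:
drive_tool(
  rows=[
    {"gripper":80,"dx":-32,"dy":-35},
    {"gripper":80,"dx":-32,"dy":-35},
    {"gripper":80,"dx":-32,"dy":-35},
    {"gripper":80,"dx":-32,"dy":-35},
    {"gripper":80,"dx":-30,"dy":-35},
    {"gripper":80,"dx":-30,"dy":-35},
    {"gripper":80,"dx":-15,"dy":-15},
    {"gripper":80},
  ],
)

```text
validation failed for argument at $.ro...
```

```bash
cat >> h.py <<'E'
def to(o,X,Y,Z,yaw=None):
    """shift in tool axes to reach world point, turn deg (wz) to reach yaw"""
    M=R.from_euler("xyz",o["ee_rot"]).as_matrix();d=M.T@(np.array([X,Y,Z])-o["tcp_pos"])
    w=0 if yaw is None else -((yaw-np.degrees(o["ee_rot"][2])+180)%360-180)
    return d.round(1),round(w,1)
E
python3 - <<'E'
from h import *
from workcell import manip
c,o=wrist(manip,"w1");print(o["t"],o["tcp_pos"],o["ee_rot"],o["opening"],to(o,651,-73.5,134,175.2))
print(c["T"].round(2))
E
```

```text
0.1 [151.16065032 580.39326126 232.64481256] [-3.13986192e+00 -8.41935452e-05  2.88676309e+00] 87.8132721755776 (array([-648.5, -506.6,   99.5]), np.float64(-9.8))
[[ 2.5000e-01  9.4000e-01  2.4000e-01  8.5450e+01]
 [ 9.7000e-01 -2.4000e-01 -6.0000e-02  5.9693e+02]
 [-0.0000e+00  2.5000e-01 -9.7000e-01  3.8386e+02]
 [ 0.0000e+00  0.0000e+00  0.0000e+00  1.0000e+00]]
```

View pics/w1.png

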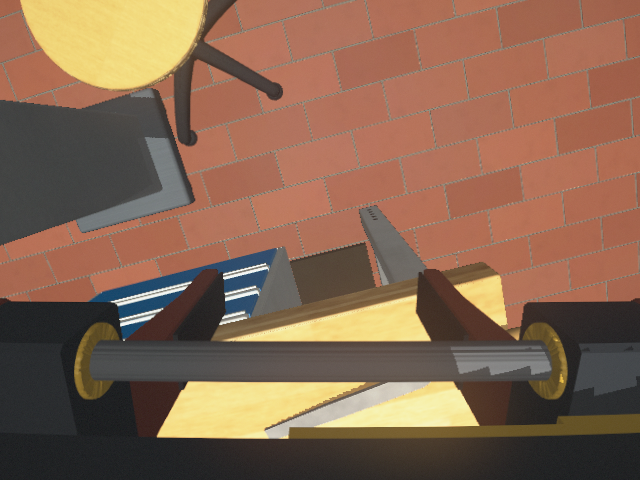

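The move was refused because every row needs all 7 keys. The wrist picture shows only the floor and a corner of the bench, so it isn't useful yet. Resending with full rows.

Emit:
drive_tool(
  rows=[
    {"gripper":80,"dx":0,"dy":0,"dz":-35,"wx":0,"wy":0,"wz":-5},
    {"gripper":80,"dx":0,"dy":0,"dz":-25,"wx":0,"wy":0,"wz":-4.8},
    {"gripper":80,"dx":-32,"dy":-35,"dz":0,"wx":0,"wy":0,"wz":0},
    {"gripper":80,"dx":-32,"dy":-35,"dz":0,"wx":0,"wy":0,"wz":0},
    {"gripper":80,"dx":-32,"dy":-35,"dz":0,"wx":0,"wy":0,"wz":0},
    {"gripper":80,"dx":-32,"dy":-35,"dz":0,"wx":0,"wy":0,"wz":0},
    {"gripper":80,"dx":-32,"dy":-35,"dz":0,"wx":0,"wy":0,"wz":0},
    {"gripper":80,"dx":-32,"dy":-35,"dz":0,"wx":0,"wy":0,"wz":0},
  ],
)

```text
t: 0.95
tcp_pos: [325.7, 353.6, 293.4]
ee_rot: [-3.141, -0.0, 3.058]
contact_force: [0.7, 0.5, 0.5]
opening: 79.7
grip_force: 0.0
```

Emit:
drive_tool(
  rows=[
    {"gripper":80,"dx":-32,"dy":-35,"dz":0,"wx":0,"wy":0,"wz":0},
    {"gripper":80,"dx":-32,"dy":-35,"dz":0,"wx":0,"wy":0,"wz":0},
    {"gripper":80,"dx":-32,"dy":-35,"dz":0,"wx":0,"wy":0,"wz":0},
    {"gripper":80,"dx":-32,"dy":-35,"dz":0,"wx":0,"wy":0,"wz":0},
    {"gripper":80,"dx":-32,"dy":-35,"dz":0,"wx":0,"wy":0,"wz":0},
    {"gripper":80,"dx":-32,"dy":-35,"dz":0,"wx":0,"wy":0,"wz":0},
    {"gripper":80,"dx":-15,"dy":-15,"dz":0,"wx":0,"wy":0,"wz":0},
    {"gripper":80,"dx":0,"dy":0,"dz":0,"wx":0,"wy":0,"wz":0},
  ],
)

```text
t: 1.75
tcp_pos: [513.6, 111.4, 292.4]
ee_rot: [-3.141, -0.002, 3.054]
contact_force: [-0.6, 0.6, 0.8]
opening: 80.0
grip_force: 0.0
```

```bash
python3 - <<'E'
from h import *
from workcell import manip
c,o=wrist(manip,"w2");print(o["t"],o["tcp_pos"],o["ee_rot"],o["opening"],to(o,651,-73.5,134,175.2))
E
```

```text
1.75 [513.57641821 111.36924291 292.37183837] [-3.14057447e+00 -1.87808150e-03  3.05357888e+00] 80.03060948322867 (array([-153.4, -171.9,  158.3]), np.float64(-0.2))
```

View pics/w2.png

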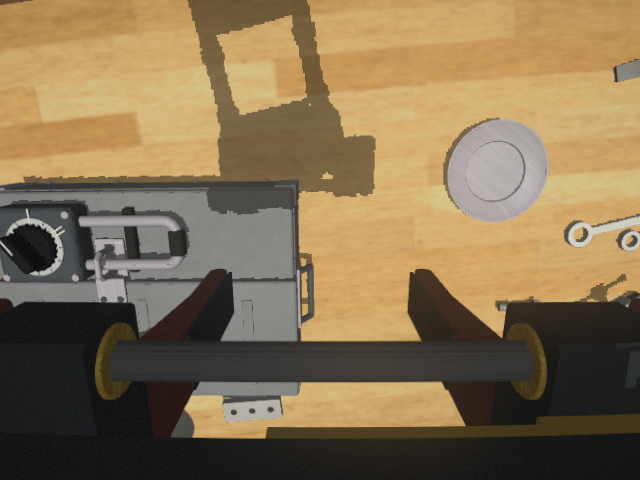

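The wrist view shows the dish at (497,170), the sleeve at (177,240), the dial at (33,246) and the single mark at (28,213).

```bash
python3 - <<'E'
from h import *
c=load("w2")
for n,u,v,z in(("dish",497,170,14),("sleeve",177,240,93),("dial",33,244,115),("2nd",28,213,101)):print(n,onz(c,u,v,z).round(1))
E
```

```text
dish [496.  310.1  14. ]
sleeve [526.8 -28.2  93. ]
dial [ 513.9 -153.2  115. ]
2nd [ 487.  -161.3  101. ]
```

Emit:
drive_tool(
  rows=[
    {"gripper":80,"dx":-31,"dy":-34,"dz":0,"wx":0,"wy":0,"wz":0},
    {"gripper":80,"dx":-31,"dy":-34,"dz":0,"wx":0,"wy":0,"wz":0},
    {"gripper":80,"dx":-31,"dy":-34,"dz":0,"wx":0,"wy":0,"wz":0},
    {"gripper":80,"dx":-31,"dy":-35,"dz":0,"wx":0,"wy":0,"wz":0},
    {"gripper":80,"dx":-29,"dy":-35,"dz":0,"wx":0,"wy":0,"wz":0},
    {"gripper":80,"dx":0,"dy":0,"dz":40,"wx":0,"wy":0,"wz":0},
    {"gripper":80,"dx":0,"dy":0,"dz":0,"wx":0,"wy":0,"wz":0},
    {"gripper":80,"dx":0,"dy":0,"dz":0,"wx":0,"wy":0,"wz":0},
  ],
)

```text
t: 2.6
tcp_pos: [649.6, -68.6, 252.9]
ee_rot: [3.141, -0.003, 3.06]
contact_force: [0.2, -0.1, 0.6]
opening: 80.2
grip_force: 0.0
```

```bash
python3 - <<'E'
from h import *
from workcell import manip
c,o=wrist(manip,"w3");print(o["t"],o["tcp_pos"],o["ee_rot"],o["opening"],to(o,651,-73.5,134,175.2))
E
```

```text
2.6 [649.63169562 -68.58603006 252.88715339] [ 3.14086554 -0.00327338  3.05966463] 80.204480940239 (array([ -2.2,  -4.9, 118.9]), np.float64(0.1))
```

View pics/w3.png

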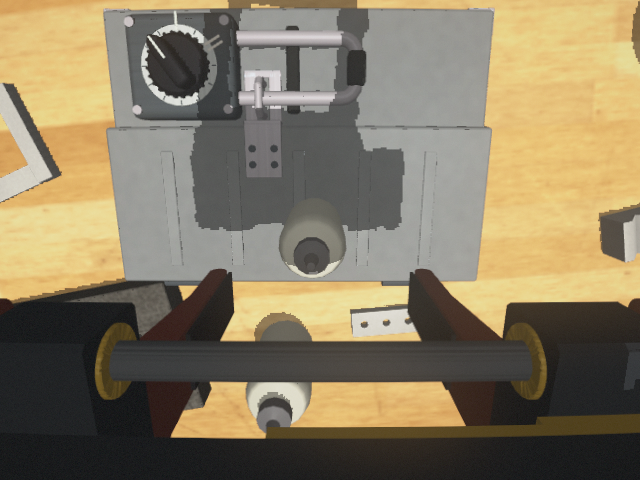

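The wrist view shows the bottle nozzle at (311,266) between the fingers, the single mark at (176,18), the double mark at (216,43), the dial disc at about (175,65) and the sleeve at (357,68). The pointer is up and to the left.

```bash
python3 - <<'E'
from h import *
c=load("w3");print(onz(c,311,267,194).round(1))
for n,u,v,z in(("sleeve",357,68,93),("disc",175,66,109),("2nd",176,18,101),("1st",216,43,101),("ptr tip",149,37,128),("bar tail",190,86,128)):print(n,onz(c,u,v,z).round(1))
E
```

```text
[653.3 -75.2 194. ]
sleeve [531.6 -31.8  93. ]
disc [ 521.5 -164.6  109. ]
2nd [ 487.4 -161.4  101. ]
1st [ 507.  -134.5  101. ]
ptr tip [ 505.7 -172.7  128. ]
bar tail [ 539.2 -149.9  128. ]
```

Emit:
drive_tool(
  rows=[
    {"gripper":80,"dx":-3,"dy":-5.5,"dz":0,"wx":0,"wy":0,"wz":0},
    {"gripper":80,"dx":0,"dy":0,"dz":40,"wx":0,"wy":0,"wz":0},
    {"gripper":80,"dx":0,"dy":0,"dz":40,"wx":0,"wy":0,"wz":0},
    {"gripper":80,"dx":0,"dy":0,"dz":37,"wx":0,"wy":0,"wz":0},
    {"gripper":60,"dx":0,"dy":0,"dz":0,"wx":0,"wy":0,"wz":0},
    {"gripper":50,"dx":0,"dy":0,"dz":0,"wx":0,"wy":0,"wz":0},
    {"gripper":40,"dx":0,"dy":0,"dz":0,"wx":0,"wy":0,"wz":0},
    {"gripper":40,"dx":0,"dy":0,"dz":0,"wx":0,"wy":0,"wz":0},
  ],
)

```text
t: 3.45
tcp_pos: [654.5, -76.3, 140.7]
ee_rot: [-3.141, 0.006, 3.058]
contact_force: [1.2, -0.8, 0.3]
opening: 51.4
grip_force: 0.0
```

Emit:
drive_tool(
  rows=[
    {"gripper":60,"dx":2,"dy":2,"dz":4,"wx":0,"wy":0,"wz":0},
    {"gripper":40,"dx":0,"dy":0,"dz":0,"wx":0,"wy":0,"wz":0},
    {"gripper":40,"dx":0,"dy":0,"dz":0,"wx":0,"wy":0,"wz":0},
    {"gripper":40,"dx":0,"dy":0,"dz":0,"wx":0,"wy":0,"wz":0},
    {"gripper":40,"dx":0,"dy":0,"dz":0,"wx":0,"wy":0,"wz":0},
    {"gripper":40,"dx":0,"dy":0,"dz":0,"wx":0,"wy":0,"wz":0},
    {"gripper":40,"dx":0,"dy":0,"dz":0,"wx":0,"wy":0,"wz":0},
    {"gripper":40,"dx":0,"dy":0,"dz":0,"wx":0,"wy":0,"wz":0},
  ],
)

```text
t: 4.25
tcp_pos: [651.2, -74.0, 132.7]
ee_rot: [3.142, -0.0, 3.058]
contact_force: [-0.6, -0.8, 1.3]
opening: 46.5
grip_force: 30.0
```

Emit:
drive_tool(
  rows=[
    {"gripper":40,"dx":0,"dy":0,"dz":-15,"wx":0,"wy":0,"wz":0},
    {"gripper":40,"dx":0,"dy":0,"dz":-20,"wx":0,"wy":0,"wz":0},
    {"gripper":40,"dx":0,"dy":0,"dz":-15,"wx":0,"wy":0,"wz":0},
    {"gripper":40,"dx":5,"dy":10,"dz":0,"wx":0,"wy":0,"wz":0},
    {"gripper":40,"dx":11,"dy":21,"dz":0,"wx":0,"wy":0,"wz":0},
    {"gripper":40,"dx":15,"dy":30,"dz":0,"wx":0,"wy":0,"wz":0},
    {"gripper":40,"dx":16,"dy":32,"dz":0,"wx":0,"wy":0,"wz":0},
    {"gripper":40,"dx":16,"dy":32,"dz":0,"wx":0,"wy":0,"wz":0},
  ],
)

```text
t: 5.05
tcp_pos: [597.7, 57.5, 181.9]
ee_rot: [3.141, -0.001, 3.058]
contact_force: [-0.1, 0.4, -1.5]
opening: 46.6
grip_force: 30.0
```

Emit:
drive_tool(
  rows=[
    {"gripper":40,"dx":17,"dy":34,"dz":0,"wx":0,"wy":0,"wz":0},
    {"gripper":40,"dx":17,"dy":34,"dz":0,"wx":0,"wy":0,"wz":0},
    {"gripper":40,"dx":17,"dy":34,"dz":0,"wx":0,"wy":0,"wz":0},
    {"gripper":40,"dx":17,"dy":34,"dz":0,"wx":0,"wy":0,"wz":0},
    {"gripper":40,"dx":17,"dy":34,"dz":0,"wx":0,"wy":0,"wz":0},
    {"gripper":40,"dx":15,"dy":30,"dz":0,"wx":0,"wy":0,"wz":0},
    {"gripper":40,"dx":10,"dy":20,"dz":0,"wx":0,"wy":0,"wz":0},
    {"gripper":40,"dx":0,"dy":0,"dz":0,"wx":0,"wy":0,"wz":0},
  ],
)

```text
t: 5.85
tcp_pos: [505.6, 287.2, 181.9]
ee_rot: [3.141, -0.001, 3.062]
contact_force: [0.1, 0.0, -1.6]
opening: 46.4
grip_force: 30.0
```

```bash
python3 - <<'E'
from h import *
from workcell import manip
o=manip.get_obs();print(o["t"],o["tcp_pos"],o["ee_rot"],o["contact_force"],o["grip_force"],to(o,497,311,56,175.2))
E
```

```text
5.85 [505.62721489 287.19877763 181.94906963] [ 3.14107098e+00 -1.41455472e-03  3.06211848e+00] [ 0.10900695  0.0296767  -1.58212576] 29.99361784386565 (array([ 10.3,  23. , 126. ]), np.float64(0.2))
```

Emit:
drive_tool(
  rows=[
    {"gripper":40,"dx":10,"dy":23,"dz":0,"wx":0,"wy":0,"wz":0},
    {"gripper":40,"dx":0,"dy":0,"dz":30,"wx":0,"wy":0,"wz":0},
    {"gripper":40,"dx":0,"dy":0,"dz":35,"wx":0,"wy":0,"wz":0},
    {"gripper":40,"dx":0,"dy":0,"dz":30,"wx":0,"wy":0,"wz":0},
    {"gripper":40,"dx":0,"dy":0,"dz":15,"wx":0,"wy":0,"wz":0},
    {"gripper":40,"dx":0,"dy":0,"dz":8,"wx":0,"wy":0,"wz":0},
    {"gripper":40,"dx":0,"dy":0,"dz":4,"wx":0,"wy":0,"wz":0},
    {"gripper":40,"dx":0,"dy":0,"dz":0,"wx":0,"wy":0,"wz":0},
  ],
)

```text
t: 6.65
tcp_pos: [500.2, 308.1, 61.6]
ee_rot: [3.141, 0.001, 3.058]
contact_force: [-0.3, -0.4, -0.6]
opening: 46.3
grip_force: 30.0
```

Emit:
drive_tool(
  rows=[
    {"gripper":40,"dx":0,"dy":0,"dz":2,"wx":0,"wy":0,"wz":0},
    {"gripper":40,"dx":0,"dy":0,"dz":0,"wx":0,"wy":0,"wz":0},
    {"gripper":40,"dx":0,"dy":0,"dz":1,"wx":0,"wy":0,"wz":0},
    {"gripper":40,"dx":0,"dy":0,"dz":0,"wx":0,"wy":0,"wz":0},
    {"gripper":40,"dx":0,"dy":0,"dz":0,"wx":0,"wy":0,"wz":0},
    {"gripper":40,"dx":0,"dy":0,"dz":0,"wx":0,"wy":0,"wz":0},
    {"gripper":40,"dx":0,"dy":0,"dz":0,"wx":0,"wy":0,"wz":0},
    {"gripper":40,"dx":0,"dy":0,"dz":0,"wx":0,"wy":0,"wz":0},
  ],
)

```text
t: 7.45
tcp_pos: [499.6, 308.0, 57.6]
ee_rot: [3.142, -0.0, 3.058]
contact_force: [-0.1, 0.4, -1.5]
opening: 46.4
grip_force: 30.0
```

Emit:
drive_tool(
  rows=[
    {"gripper":40,"dx":0,"dy":0,"dz":1,"wx":0,"wy":0,"wz":0},
    {"gripper":40,"dx":0,"dy":0,"dz":1,"wx":0,"wy":0,"wz":0},
    {"gripper":40,"dx":0,"dy":0,"dz":0,"wx":0,"wy":0,"wz":0},
    {"gripper":40,"dx":0,"dy":0,"dz":0,"wx":0,"wy":0,"wz":0},
    {"gripper":40,"dx":0,"dy":0,"dz":0,"wx":0,"wy":0,"wz":0},
    {"gripper":40,"dx":0,"dy":0,"dz":0,"wx":0,"wy":0,"wz":0},
    {"gripper":40,"dx":0,"dy":0,"dz":0,"wx":0,"wy":0,"wz":0},
    {"gripper":40,"dx":0,"dy":0,"dz":0,"wx":0,"wy":0,"wz":0},
  ],
)

```text
t: 8.25
tcp_pos: [499.9, 308.1, 56.7]
ee_rot: [3.141, 0.001, 3.058]
contact_force: [-0.5, -0.9, 5.3]
opening: 46.3
grip_force: 30.0
```

Contact (+5 N): the bottle is on the dish floor. Releasing it and rising.

Emit:
drive_tool(
  rows=[
    {"gripper":50,"dx":0,"dy":0,"dz":0,"wx":0,"wy":0,"wz":0},
    {"gripper":56,"dx":0,"dy":0,"dz":0,"wx":0,"wy":0,"wz":0},
    {"gripper":70,"dx":0,"dy":0,"dz":0,"wx":0,"wy":0,"wz":0},
    {"gripper":80,"dx":0,"dy":0,"dz":0,"wx":0,"wy":0,"wz":0},
    {"gripper":80,"dx":0,"dy":0,"dz":0,"wx":0,"wy":0,"wz":0},
    {"gripper":80,"dx":0,"dy":0,"dz":-20,"wx":0,"wy":0,"wz":0},
    {"gripper":80,"dx":0,"dy":0,"dz":-40,"wx":0,"wy":0,"wz":0},
    {"gripper":80,"dx":0,"dy":0,"dz":-45,"wx":0,"wy":0,"wz":0},
  ],
)

```text
t: 9.05
tcp_pos: [498.8, 307.6, 159.9]
ee_rot: [-3.139, -0.003, 3.058]
contact_force: [0.4, -0.4, 0.6]
opening: 80.0
grip_force: 0.0
```

Emit:
drive_tool(
  rows=[
    {"gripper":80,"dx":0,"dy":0,"dz":-45,"wx":0,"wy":0,"wz":0},
    {"gripper":60,"dx":0,"dy":-20,"dz":-20,"wx":0,"wy":0,"wz":0},
    {"gripper":50,"dx":0,"dy":-45,"dz":0,"wx":0,"wy":0,"wz":0},
    {"gripper":44,"dx":0,"dy":-45,"dz":0,"wx":0,"wy":0,"wz":0},
    {"gripper":44,"dx":0,"dy":-45,"dz":0,"wx":0,"wy":0,"wz":0},
    {"gripper":44,"dx":0,"dy":-45,"dz":0,"wx":0,"wy":0,"wz":0},
    {"gripper":44,"dx":0,"dy":-45,"dz":0,"wx":0,"wy":0,"wz":0},
    {"gripper":44,"dx":0,"dy":0,"dz":0,"wx":0,"wy":0,"wz":0},
  ],
)

```text
t: 9.85
tcp_pos: [478.9, 59.5, 226.0]
ee_rot: [-3.14, 0.001, 3.052]
contact_force: [0.9, 0.4, -0.4]
opening: 44.1
grip_force: 0.0
```

```bash
python3 - <<'E'
from h import *
from workcell import manip
o=manip.get_obs();print(o["t"],o["tcp_pos"],o["ee_rot"],o["contact_force"],to(o,520,-163,240,32))
c=manip.camera("top");np.savez("pics/top1.npz",**c)
s=manip.camera("scene")
a=np.hstack([cv2.resize(c["pixels"][260:370,150:290],None,fx=2.8,fy=2.8),cv2.resize(s["pixels"][330:440,190:330],None,fx=2.8,fy=2.8)])
cv2.imwrite("pics/c3.png",a[:,:,::-1])
E
```

```text
9.85 [478.93509576  59.54652568 226.03420193] [-3.13993079e+00  1.06989441e-03  3.05171739e+00] [ 0.86617115  0.3918822  -0.3596068 ] (array([ -60.9, -218. ,  -13.5]), np.float64(142.9))
```

View pics/c3.png

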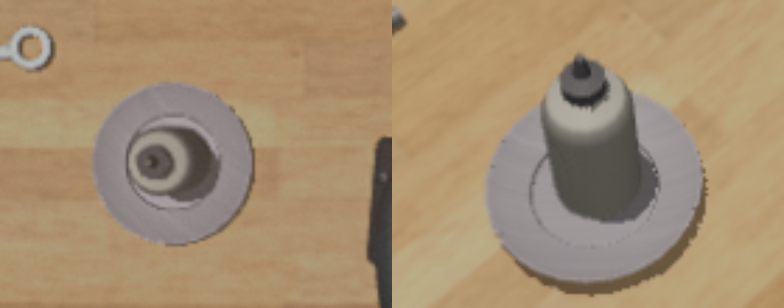

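The bottle stands upright in the dish, near its centre, and is released. Next is the dial.

Emit:
drive_tool(
  rows=[
    {"gripper":44,"dx":-12,"dy":-43,"dz":0,"wx":0,"wy":0,"wz":0},
    {"gripper":44,"dx":-12,"dy":-44,"dz":0,"wx":0,"wy":0,"wz":0},
    {"gripper":44,"dx":-12,"dy":-44,"dz":0,"wx":0,"wy":0,"wz":0},
    {"gripper":44,"dx":-12,"dy":-44,"dz":0,"wx":0,"wy":0,"wz":0},
    {"gripper":44,"dx":-12,"dy":-43,"dz":0,"wx":0,"wy":0,"wz":0},
    {"gripper":44,"dx":0,"dy":0,"dz":0,"wx":0,"wy":0,"wz":8.5},
    {"gripper":44,"dx":0,"dy":0,"dz":0,"wx":0,"wy":0,"wz":8.5},
    {"gripper":44,"dx":0,"dy":0,"dz":0,"wx":0,"wy":0,"wz":8.5},
  ],
)

```text
t: 10.75
tcp_pos: [521.6, -157.1, 225.1]
ee_rot: [3.141, -0.001, 2.608]
contact_force: [-0.5, 0.7, -0.8]
opening: 43.9
grip_force: 0.0
```

Emit:
drive_tool(
  rows=[
    {"gripper":44,"dx":0,"dy":0,"dz":0,"wx":0,"wy":0,"wz":8.5},
    {"gripper":44,"dx":0,"dy":0,"dz":0,"wx":0,"wy":0,"wz":8.5},
    {"gripper":44,"dx":0,"dy":0,"dz":0,"wx":0,"wy":0,"wz":8.5},
    {"gripper":44,"dx":0,"dy":0,"dz":0,"wx":0,"wy":0,"wz":8.5},
    {"gripper":44,"dx":0,"dy":0,"dz":0,"wx":0,"wy":0,"wz":8.5},
    {"gripper":44,"dx":0,"dy":0,"dz":0,"wx":0,"wy":0,"wz":8.5},
    {"gripper":44,"dx":0,"dy":0,"dz":0,"wx":0,"wy":0,"wz":8.5},
    {"gripper":44,"dx":0,"dy":0,"dz":0,"wx":0,"wy":0,"wz":8.5},
  ],
)

```text
t: 11.55
tcp_pos: [521.7, -156.4, 225.3]
ee_rot: [-3.141, -0.001, 1.423]
contact_force: [-0.2, -0.5, -0.2]
opening: 43.8
grip_force: 0.0
```

Emit:
drive_tool(
  rows=[
    {"gripper":44,"dx":0,"dy":0,"dz":0,"wx":0,"wy":0,"wz":8.5},
    {"gripper":44,"dx":0,"dy":0,"dz":0,"wx":0,"wy":0,"wz":8.5},
    {"gripper":44,"dx":0,"dy":0,"dz":0,"wx":0,"wy":0,"wz":8.5},
    {"gripper":44,"dx":0,"dy":0,"dz":0,"wx":0,"wy":0,"wz":8.5},
    {"gripper":44,"dx":0,"dy":0,"dz":0,"wx":0,"wy":0,"wz":8.5},
    {"gripper":44,"dx":0,"dy":0,"dz":0,"wx":0,"wy":0,"wz":4},
    {"gripper":44,"dx":0,"dy":0,"dz":0,"wx":0,"wy":0,"wz":0},
    {"gripper":44,"dx":0,"dy":0,"dz":0,"wx":0,"wy":0,"wz":0},
  ],
)

```text
t: 12.35
tcp_pos: [521.3, -157.2, 225.4]
ee_rot: [-3.141, 0.0, 0.618]
contact_force: [0.1, 0.7, -0.4]
opening: 44.1
grip_force: 0.0
```

```bash
python3 - <<'E'
from h import *
from workcell import manip
o=manip.get_obs();print(o["t"],o["tcp_pos"],o["ee_rot"],np.degrees(o["ee_rot"][2]),o["qpos"][5],to(o,520.5,-163.5,123,34))
E
```

```text
12.35 [ 521.27661041 -157.157785    225.39347511] [-3.14110496e+00  1.32786042e-05  6.18322082e-01] 35.42724567174326 0.5970642070797865 (array([ -4.3,   4.8, 102.4]), np.float64(1.4))
```

Emit:
drive_tool(
  rows=[
    {"gripper":40,"dx":-4,"dy":5,"dz":0,"wx":0,"wy":0,"wz":1.4},
    {"gripper":40,"dx":0,"dy":0,"dz":35,"wx":0,"wy":0,"wz":0},
    {"gripper":40,"dx":0,"dy":0,"dz":35,"wx":0,"wy":0,"wz":0},
    {"gripper":40,"dx":0,"dy":0,"dz":20,"wx":0,"wy":0,"wz":0},
    {"gripper":40,"dx":0,"dy":0,"dz":8,"wx":0,"wy":0,"wz":0},
    {"gripper":40,"dx":0,"dy":0,"dz":3,"wx":0,"wy":0,"wz":0},
    {"gripper":40,"dx":0,"dy":0,"dz":0,"wx":0,"wy":0,"wz":0},
    {"gripper":40,"dx":0,"dy":0,"dz":0,"wx":0,"wy":0,"wz":0},
  ],
)

```text
t: 13.15
tcp_pos: [521.0, -165.1, 126.4]
ee_rot: [3.139, -0.001, 0.59]
contact_force: [-0.1, -0.3, 0.4]
opening: 39.8
grip_force: 0.0
```

Emit:
drive_tool(
  rows=[
    {"gripper":30,"dx":0,"dy":0,"dz":0,"wx":0,"wy":0,"wz":0},
    {"gripper":22,"dx":0,"dy":0,"dz":0,"wx":0,"wy":0,"wz":0},
    {"gripper":16,"dx":0,"dy":0,"dz":0,"wx":0,"wy":0,"wz":0},
    {"gripper":12,"dx":0,"dy":0,"dz":0,"wx":0,"wy":0,"wz":0},
    {"gripper":5,"dx":0,"dy":0,"dz":0,"wx":0,"wy":0,"wz":0},
    {"gripper":5,"dx":0,"dy":0,"dz":0,"wx":0,"wy":0,"wz":0},
    {"gripper":5,"dx":0,"dy":0,"dz":0,"wx":0,"wy":0,"wz":0},
    {"gripper":5,"dx":0,"dy":0,"dz":0,"wx":0,"wy":0,"wz":0},
  ],
)

```text
t: 13.95
tcp_pos: [519.6, -163.8, 124.9]
ee_rot: [-3.139, 0.0, 0.59]
contact_force: [-4.1, 4.0, 3.5]
opening: 11.8
grip_force: 30.0
```

```bash
cat > st.py <<'E'
from h import *
from workcell import manip
np.set_printoptions(precision=2,suppress=True)
o=manip.get_obs();print(o["t"],o["tcp_pos"],"rpy",np.degrees(o["ee_rot"]),"F",o["contact_force"],"M",o["moment"],o["opening"],o["grip_force"],o["qpos"])
E
python3 st.py
```

```text
13.95 [ 519.6  -163.81  124.93] rpy [-179.86    0.03   33.83] F [-4.1   3.99  3.51] M [ 0.65  0.9  -0.  ] 11.815550176444525 29.970014691352844 [-0.37 -0.05  1.57  0.    1.63  0.61]
```

Emit:
drive_tool(
  rows=[
    {"gripper":5,"dx":0,"dy":-2,"dz":0,"wx":0,"wy":0,"wz":0},
    {"gripper":5,"dx":0,"dy":0,"dz":0,"wx":0,"wy":0,"wz":5},
    {"gripper":5,"dx":0,"dy":0,"dz":0,"wx":0,"wy":0,"wz":6},
    {"gripper":5,"dx":0,"dy":0,"dz":0,"wx":0,"wy":0,"wz":6},
    {"gripper":5,"dx":0,"dy":0,"dz":0,"wx":0,"wy":0,"wz":6},
    {"gripper":5,"dx":0,"dy":0,"dz":0,"wx":0,"wy":0,"wz":6},
    {"gripper":5,"dx":0,"dy":0,"dz":0,"wx":0,"wy":0,"wz":6},
    {"gripper":5,"dx":0,"dy":0,"dz":0,"wx":0,"wy":0,"wz":0},
  ],
)

```text
t: 14.75
tcp_pos: [519.4, -163.4, 124.9]
ee_rot: [3.141, -0.001, -0.022]
contact_force: [0.3, -2.1, 1.9]
opening: 11.7
grip_force: 30.0
```

```bash
python3 st.py
```

```text
14.75 [ 519.42 -163.45  124.94] rpy [179.95  -0.05  -1.27] F [ 0.26 -2.14  1.89] M [-0.25  0.1  -0.02] 11.695895791985752 29.96467262506485 [-0.37 -0.05  1.57 -0.    1.62  1.23]
```

Emit:
drive_tool(
  rows=[
    {"gripper":5,"dx":0,"dy":0,"dz":0,"wx":0,"wy":0,"wz":8},
    {"gripper":5,"dx":0,"dy":0,"dz":0,"wx":0,"wy":0,"wz":8},
    {"gripper":5,"dx":0,"dy":0,"dz":0,"wx":0,"wy":0,"wz":8},
    {"gripper":5,"dx":0,"dy":0,"dz":0,"wx":0,"wy":0,"wz":8},
    {"gripper":5,"dx":0,"dy":0,"dz":0,"wx":0,"wy":0,"wz":8},
    {"gripper":5,"dx":0,"dy":0,"dz":0,"wx":0,"wy":0,"wz":8},
    {"gripper":5,"dx":0,"dy":0,"dz":0,"wx":0,"wy":0,"wz":8},
    {"gripper":5,"dx":0,"dy":0,"dz":0,"wx":0,"wy":0,"wz":0},
  ],
)

```text
t: 15.55
tcp_pos: [519.6, -163.1, 125.0]
ee_rot: [-3.141, -0.001, -0.997]
contact_force: [1.3, -0.5, 1.5]
opening: 11.5
grip_force: 30.0
```

```bash
python3 st.py
```

```text
15.55 [ 519.62 -163.12  124.95] rpy [-179.95   -0.05  -57.12] F [ 1.26 -0.45  1.5 ] M [ 0.01 -0.16 -0.05] 11.509627524059981 29.966298937797546 [-0.37 -0.05  1.57  0.    1.62  2.2 ]
```

Emit:
drive_tool(
  rows=[
    {"gripper":5,"dx":0,"dy":0,"dz":0,"wx":0,"wy":0,"wz":4},
    {"gripper":5,"dx":0,"dy":0,"dz":0,"wx":0,"wy":0,"wz":2.5},
    {"gripper":5,"dx":0,"dy":0,"dz":0,"wx":0,"wy":0,"wz":0},
    {"gripper":5,"dx":0,"dy":0,"dz":0,"wx":0,"wy":0,"wz":0},
    {"gripper":5,"dx":0,"dy":0,"dz":0,"wx":0,"wy":0,"wz":0},
    {"gripper":5,"dx":0,"dy":0,"dz":0,"wx":0,"wy":0,"wz":0},
    {"gripper":5,"dx":0,"dy":0,"dz":0,"wx":0,"wy":0,"wz":0},
    {"gripper":5,"dx":0,"dy":0,"dz":0,"wx":0,"wy":0,"wz":0},
  ],
)

```text
t: 16.35
tcp_pos: [519.6, -163.1, 124.9]
ee_rot: [-3.141, -0.001, -1.111]
contact_force: [4.4, -1.3, 2.2]
opening: 11.7
grip_force: 30.0
```

```bash
python3 st.py; python3 - <<'E'
from h import *
from workcell import manip
t=manip.camera("top");c,o=wrist(manip,"w4")
a=cv2.resize(t["pixels"][270:340,420:500],None,fx=5,fy=5,interpolation=2)
b=cv2.resize(c["pixels"],(466,350))[:, :400]
cv2.imwrite("pics/c4.png",np.hstack([a,b])[:,:,::-1])
E
```

```text
16.35 [ 519.62 -163.11  124.94] rpy [-179.94   -0.04  -63.66] F [ 4.36 -1.33  2.16] M [ 0.01 -0.65  0.09] 11.68222104775934 29.9762561917305 [-0.37 -0.05  1.57  0.    1.62  2.32]
```

View pics/c4.png

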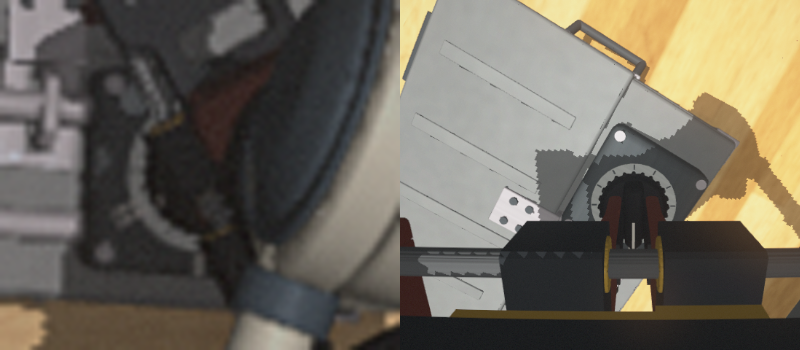

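The picture confirms the bar is squarely gripped with its white pointer line along the pads, 116° in the world, where the double mark is expected at 115°. Now turning back 60° anticlockwise.

Emit:
drive_tool(
  rows=[
    {"gripper":5,"dx":0,"dy":0,"dz":0,"wx":0,"wy":0,"wz":0.8},
    {"gripper":5,"dx":0,"dy":0,"dz":0,"wx":0,"wy":0,"wz":0},
    {"gripper":5,"dx":0,"dy":0,"dz":0,"wx":0,"wy":0,"wz":0},
    {"gripper":5,"dx":0,"dy":0,"dz":0,"wx":0,"wy":0,"wz":-8},
    {"gripper":5,"dx":0,"dy":0,"dz":0,"wx":0,"wy":0,"wz":-8},
    {"gripper":5,"dx":0,"dy":0,"dz":0,"wx":0,"wy":0,"wz":-8},
    {"gripper":5,"dx":0,"dy":0,"dz":0,"wx":0,"wy":0,"wz":-8},
    {"gripper":5,"dx":0,"dy":0,"dz":0,"wx":0,"wy":0,"wz":-8},
  ],
)

```text
t: 17.25
tcp_pos: [519.4, -163.3, 124.9]
ee_rot: [3.141, -0.001, -0.423]
contact_force: [4.4, -0.9, 3.2]
opening: 11.6
grip_force: 30.0
```

Emit:
drive_tool(
  rows=[
    {"gripper":5,"dx":0,"dy":0,"dz":0,"wx":0,"wy":0,"wz":-8},
    {"gripper":5,"dx":0,"dy":0,"dz":0,"wx":0,"wy":0,"wz":-6},
    {"gripper":5,"dx":0,"dy":0,"dz":0,"wx":0,"wy":0,"wz":-4},
    {"gripper":5,"dx":0,"dy":0,"dz":0,"wx":0,"wy":0,"wz":-1},
    {"gripper":5,"dx":0,"dy":0,"dz":0,"wx":0,"wy":0,"wz":0},
    {"gripper":5,"dx":0,"dy":0,"dz":0,"wx":0,"wy":0,"wz":0},
    {"gripper":5,"dx":0,"dy":0,"dz":0,"wx":0,"wy":0,"wz":0},
    {"gripper":5,"dx":0,"dy":0,"dz":0,"wx":0,"wy":0,"wz":0},
  ],
)

```text
t: 18.05
tcp_pos: [519.4, -163.4, 124.9]
ee_rot: [3.141, -0.001, -0.098]
contact_force: [5.4, -2.0, 2.9]
opening: 11.7
grip_force: 30.0
```

```bash
python3 st.py
```

```text
18.05 [ 519.4  -163.43  124.93] rpy [179.96  -0.04  -5.6 ] F [ 5.43 -1.98  2.87] M [-0.36 -0.7   0.04] 11.74125887108314 29.974720180034637 [-0.37 -0.05  1.57 -0.    1.63  1.3 ]
```

Emit:
drive_tool(
  rows=[
    {"gripper":5,"dx":0,"dy":0,"dz":0,"wx":0,"wy":0,"wz":-0.8},
    {"gripper":5,"dx":0,"dy":0,"dz":0,"wx":0,"wy":0,"wz":0},
    {"gripper":30,"dx":0,"dy":0,"dz":0,"wx":0,"wy":0,"wz":0},
    {"gripper":36,"dx":0,"dy":0,"dz":0,"wx":0,"wy":0,"wz":0},
    {"gripper":36,"dx":0,"dy":0,"dz":0,"wx":0,"wy":0,"wz":0},
    {"gripper":36,"dx":0,"dy":0,"dz":-20,"wx":0,"wy":0,"wz":0},
    {"gripper":36,"dx":0,"dy":0,"dz":-45,"wx":0,"wy":0,"wz":0},
    {"gripper":36,"dx":0,"dy":0,"dz":-45,"wx":0,"wy":0,"wz":0},
  ],
)

```text
t: 18.85
tcp_pos: [518.1, -162.6, 234.1]
ee_rot: [-3.14, 0.005, -0.082]
contact_force: [0.9, -0.5, 1.3]
opening: 36.1
grip_force: 0.0
```

Emit:
drive_tool(
  rows=[
    {"gripper":36,"dx":0,"dy":-44,"dz":0,"wx":0,"wy":0,"wz":0},
    {"gripper":36,"dx":-1,"dy":-44,"dz":0,"wx":0,"wy":0,"wz":0},
    {"gripper":36,"dx":0,"dy":-44,"dz":0,"wx":0,"wy":0,"wz":0},
    {"gripper":36,"dx":0,"dy":0,"dz":0,"wx":0,"wy":0,"wz":0},
    {"gripper":36,"dx":0,"dy":0,"dz":0,"wx":0,"wy":0,"wz":0},
    {"gripper":36,"dx":0,"dy":0,"dz":0,"wx":0,"wy":0,"wz":0},
    {"gripper":36,"dx":0,"dy":0,"dz":0,"wx":0,"wy":0,"wz":0},
    {"gripper":36,"dx":0,"dy":0,"dz":0,"wx":0,"wy":0,"wz":0},
  ],
)

```text
t: 19.65
tcp_pos: [528.9, -32.6, 234.5]
ee_rot: [3.141, 0.0, -0.084]
contact_force: [0.4, -0.4, 0.1]
opening: 35.8
grip_force: 0.0
```

```bash
python3 st.py; python3 - <<'E'
from h import *
from workcell import manip
c,o=wrist(manip,"w5")
E
```

```text
19.65 [528.92 -32.64 234.48] rpy [179.99   0.02  -4.81] F [ 0.42 -0.36  0.09] M [0.02 0.14 0.01] 35.822874689913526 0.0 [-0.13 -0.1   1.42 -0.    1.82  1.53]
```

View pics/w5.png

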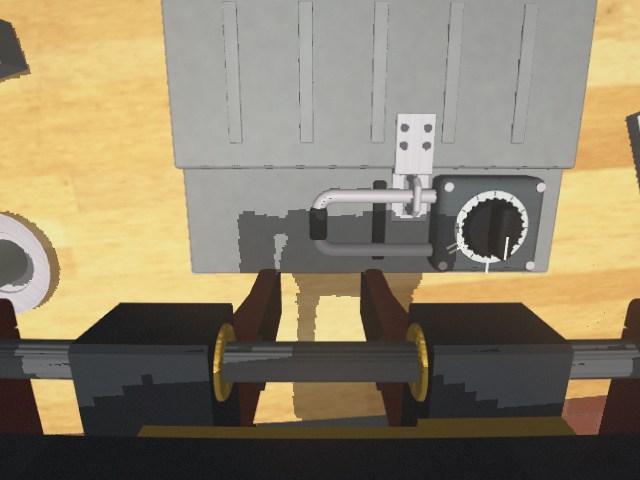

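The sleeve is at (318,223). The dial's white line runs from about (508,238) to (505,258), with the single mark at (487,267). I need to check whether that offset is only parallax.

```bash
python3 - <<'E'
from h import *
c=load("w5");np.set_printoptions(precision=1,suppress=True)
for n,u,v,z in(("sleeve",318,223,93),("mark",487,267,101),("1st",455,247,101),("L1",508,238,128),("L2",505,258,128)):print(n,onz(c,u,v,z))
# white line fit in the dial area
im=c["pixels"];g=cv2.cvtColor(im,cv2.COLOR_RGB2GRAY)[230:264,495:518]
print(g[::2])
E
```

```text
sleeve [532.1 -32.1  93. ]
mark [ 487.3 -162.5  101. ]
1st [ 506.  -136.9  101. ]
L1 [ 518.  -165.2  128. ]
L2 [ 503.4 -163.6  128. ]
[[ 44  45  44  42  50  52  54  58  61  61  62  57  59  57  56  57  56  55
   53  54  56  56  55]
 [ 45  45  45  45  50  54  57  60  60  62  59  57  58  56  55  56  56  55
   52  56  57  57  58]
 [ 46  46  45  47  51  53  58  59  62  59  58  56  58  55  56  55  54  54
   54  57  55  57  58]
 [ 42  44  45  47  48  54  56  58  62  60  59  55  50  49  55  56  56  54
   52  56  57  59  56]
 [ 44  45  46  47  51  54  58  59  61  58  56 205 235 205  69  55  54  55
   52  56  55  57  57]
 [ 47  44  48  50  53  54  59  59  58  58  63 204 236 114  57  56  55  51
   54  57  58  58  64]
 [ 45  45  46  49  53  55  58  61  60  57 108 232 236 113  59  56  55  52
   56  58  55  53  81]
 [ 48  48  49  53  52  55  56  61  59  59 117 232 203  76  55  55  55  55
   59  77 135 107 110]
 [ 46  45  49  52  55  56  57  58  58  57 204 234 202  77  58  56  52  69
  159 226 224 222 222]
 [ 47  47  49  51  54  55  59  59  59  62 230 236 119  59  58  56  54  69
  158 224 224 221 210]
 [ 45  48  49  51  56  55  58  60  54 107 231 237 102  54  57  56  66 162
  227 224 214 153 105]
 [ 48  47  50  50  53  55  55  59  58 154 232 212  86  55  55  62 198 229
  218 155 104 106 104]
 [ 46  47  47  51  56  60  61  59  59 201 235 207  83  57  55  59 161 103
  103 103 104 103 103]
 [110  77  49  49  49  55  61  54  56 229 237 128  62  56  55  80 104 104
  103 104 102 104 103]
 [224 224 184 113  68  54  54  51 105 230 236 108  66  92 103 104 105 105
  106 106 104 105 105]
 [224 222 219 216 216 143  73  63  87  94 118 106 104 104 103 103 103 104
  104 104 103 105 104]
 [129 104 101 102 102 103 104 103 104 104 103 105 101 104 105 104 102 104
  104 103 105 104 102]]
```

The pointer direction is 173.7° against 175.2° expected, so the dial is at the single mark and the offset was parallax. Descending onto the sleeve.

Emit:
drive_tool(
  rows=[
    {"gripper":36,"dx":1.5,"dy":-1.5,"dz":40,"wx":0,"wy":0,"wz":0},
    {"gripper":36,"dx":0,"dy":0,"dz":40,"wx":0,"wy":0,"wz":0},
    {"gripper":36,"dx":0,"dy":0,"dz":35,"wx":0,"wy":0,"wz":0},
    {"gripper":36,"dx":0,"dy":0,"dz":20,"wx":0,"wy":0,"wz":0},
    {"gripper":36,"dx":0,"dy":0,"dz":10,"wx":0,"wy":0,"wz":0},
    {"gripper":36,"dx":0,"dy":0,"dz":3,"wx":0,"wy":0,"wz":0},
    {"gripper":36,"dx":0,"dy":0,"dz":0,"wx":0,"wy":0,"wz":0},
    {"gripper":36,"dx":0,"dy":0,"dz":0,"wx":0,"wy":0,"wz":0},
  ],
)

```text
t: 20.5
tcp_pos: [531.5, -30.3, 88.4]
ee_rot: [3.141, -0.003, -0.082]
contact_force: [0.2, 0.7, -0.5]
opening: 36.1
grip_force: 0.0
```

Emit:
drive_tool(
  rows=[
    {"gripper":28,"dx":0,"dy":0,"dz":0,"wx":0,"wy":0,"wz":0},
    {"gripper":20,"dx":0,"dy":0,"dz":0,"wx":0,"wy":0,"wz":0},
    {"gripper":15,"dx":0,"dy":0,"dz":0,"wx":0,"wy":0,"wz":0},
    {"gripper":5,"dx":0,"dy":0,"dz":0,"wx":0,"wy":0,"wz":0},
    {"gripper":5,"dx":0,"dy":0,"dz":0,"wx":0,"wy":0,"wz":0},
    {"gripper":5,"dx":0,"dy":0,"dz":0,"wx":0,"wy":0,"wz":0},
    {"gripper":5,"dx":0,"dy":0,"dz":0,"wx":0,"wy":0,"wz":0},
    {"gripper":5,"dx":0,"dy":0,"dz":0,"wx":0,"wy":0,"wz":0},
  ],
)

```text
t: 21.3
tcp_pos: [530.8, -30.1, 87.0]
ee_rot: [3.142, -0.001, -0.082]
contact_force: [-0.3, 1.0, 4.1]
opening: 13.9
grip_force: 30.0
```

```bash
python3 st.py
```

```text
21.3 [530.83 -30.09  87.04] rpy [180.    -0.04  -4.7 ] F [-0.32  1.02  4.06] M [-0.2   0.24 -0.01] 13.8790021480301 30.00094324350357 [-0.12 -0.07  1.65 -0.    1.56  1.53]
```

Emit:
drive_tool(
  rows=[
    {"gripper":5,"dx":0,"dy":-2,"dz":0,"wx":0,"wy":0,"wz":0},
    {"gripper":5,"dx":0,"dy":-3,"dz":0,"wx":0,"wy":0,"wz":0},
    {"gripper":5,"dx":0,"dy":-3,"dz":0,"wx":0,"wy":0,"wz":0},
    {"gripper":5,"dx":0,"dy":-3,"dz":0,"wx":0,"wy":0,"wz":0},
    {"gripper":5,"dx":0,"dy":0,"dz":0,"wx":0,"wy":0,"wz":0},
    {"gripper":5,"dx":0,"dy":0,"dz":0,"wx":0,"wy":0,"wz":0},
    {"gripper":5,"dx":0,"dy":0,"dz":0,"wx":0,"wy":0,"wz":0},
    {"gripper":5,"dx":0,"dy":0,"dz":0,"wx":0,"wy":0,"wz":0},
  ],
)

```text
t: 22.1
tcp_pos: [531.6, -18.6, 86.7]
ee_rot: [-3.141, -0.0, -0.082]
contact_force: [1.0, 1.8, 4.6]
opening: 13.7
grip_force: 30.0
```

The lock is open and the shackle slides freely. Continuing to pull.

Emit:
drive_tool(
  rows=[
    {"gripper":5,"dx":0,"dy":-10,"dz":0,"wx":0,"wy":0,"wz":0},
    {"gripper":5,"dx":0,"dy":-15,"dz":0,"wx":0,"wy":0,"wz":0},
    {"gripper":5,"dx":0,"dy":-15,"dz":0,"wx":0,"wy":0,"wz":0},
    {"gripper":5,"dx":0,"dy":-15,"dz":0,"wx":0,"wy":0,"wz":0},
    {"gripper":5,"dx":0,"dy":-15,"dz":0,"wx":0,"wy":0,"wz":0},
    {"gripper":5,"dx":0,"dy":-15,"dz":0,"wx":0,"wy":0,"wz":0},
    {"gripper":5,"dx":0,"dy":-15,"dz":0,"wx":0,"wy":0,"wz":0},
    {"gripper":5,"dx":0,"dy":-15,"dz":0,"wx":0,"wy":0,"wz":0},
  ],
)

```text
t: 22.9
tcp_pos: [540.6, 97.3, 86.0]
ee_rot: [-3.141, 0.001, -0.082]
contact_force: [0.6, -0.2, -2.1]
opening: 13.9
grip_force: 30.0
```

Emit:
drive_tool(
  rows=[
    {"gripper":5,"dx":0,"dy":-10,"dz":0,"wx":0,"wy":0,"wz":0},
    {"gripper":5,"dx":0,"dy":0,"dz":0,"wx":0,"wy":0,"wz":0},
    {"gripper":5,"dx":0,"dy":0,"dz":-10,"wx":0,"wy":0,"wz":0},
    {"gripper":5,"dx":0,"dy":0,"dz":-20,"wx":0,"wy":0,"wz":0},
    {"gripper":5,"dx":0,"dy":0,"dz":-30,"wx":0,"wy":0,"wz":0},
    {"gripper":5,"dx":0,"dy":0,"dz":-30,"wx":0,"wy":0,"wz":0},
    {"gripper":5,"dx":0,"dy":0,"dz":-20,"wx":0,"wy":0,"wz":0},
    {"gripper":5,"dx":0,"dy":0,"dz":-10,"wx":0,"wy":0,"wz":0},
  ],
)

```text
t: 23.7
tcp_pos: [542.6, 104.8, 210.2]
ee_rot: [-3.141, -0.005, -0.083]
contact_force: [-0.2, 0.5, -1.4]
opening: 13.7
grip_force: 30.0
```

Emit:
drive_tool(
  rows=[
    {"gripper":5,"dx":0,"dy":0,"dz":0,"wx":0,"wy":0,"wz":0},
    {"gripper":5,"dx":0,"dy":0,"dz":0,"wx":0,"wy":0,"wz":0},
    {"gripper":5,"dx":0,"dy":0,"dz":0,"wx":0,"wy":0,"wz":0},
    {"gripper":5,"dx":0,"dy":0,"dz":0,"wx":0,"wy":0,"wz":0},
    {"gripper":5,"dx":0,"dy":0,"dz":0,"wx":0,"wy":0,"wz":0},
    {"gripper":5,"dx":0,"dy":0,"dz":0,"wx":0,"wy":0,"wz":0},
    {"gripper":5,"dx":0,"dy":0,"dz":0,"wx":0,"wy":0,"wz":0},
    {"gripper":5,"dx":0,"dy":0,"dz":0,"wx":0,"wy":0,"wz":0},
  ],
)

```text
t: 24.5
tcp_pos: [541.8, 105.5, 206.6]
ee_rot: [3.142, -0.0, -0.082]
contact_force: [-0.2, 0.3, -3.2]
opening: 13.8
grip_force: 30.0
```

```bash
python3 st.py; python3 - <<'E'
from h import *
from workcell import manip
s=manip.camera("scene");cv2.imwrite("pics/s9.png",s["pixels"][:,:,::-1])
E
```

```text
24.5 [541.77 105.51 206.61] rpy [180.   -0.   -4.7] F [-0.21  0.26 -3.17] M [0.08 0.16 0.05] 13.815451297331258 29.999428689479828 [ 0.13 -0.04  1.41 -0.    1.77  1.78]
```

View pics/s9.png

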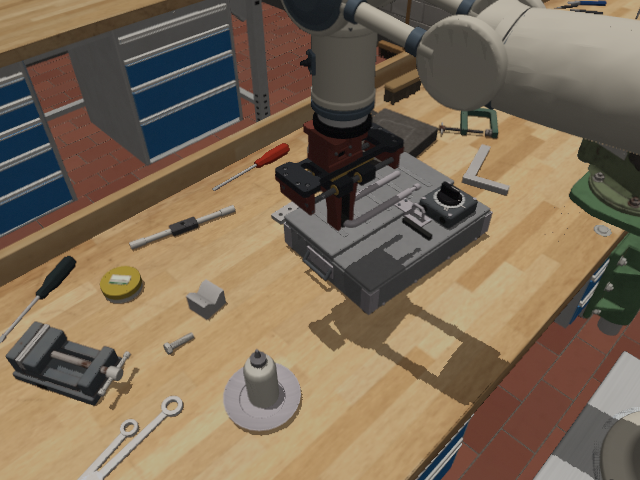

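The picture shows the shackle held clear of the housing, roughly level and well above the lid, with the bottle upright in the dish at (262,385). Handing in.

```bash
python3 -c "
from workcell import manip
print(manip.job_done())"
```

```text
the job is handed in; nothing more can be done
None
```

The job is handed in at about 24.5 s: the bottle stands upright in its dish, the lock is dialled open, and the shackle is out and held about 12 cm above the lid; the verdict itself was not shown.

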